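Pantry canisters lined up by height

TASK

Tidy the pantry shelf: line the four steel canisters up by height along the row of cork coasters, one upright and centred on each coaster, with the tallest on the coaster next to the dark wooden end block and going down step by step to the shortest at the far end. Do not knock over or shift the green oil bottle that stands among them.

Things in the scene. Friction and masses are not known exactly. Their poses are not given: they have to be found in the camera images.
- canister_tall: Loose upright round steel canister with a flat pale wooden lid fixed on it, the tallest of the four: 140 mm tall overall (the top 14 mm is the lid, 4 mm narrower than the body), body 54 mm in diameter, straight sided, about 300 g. Origin: centre of its underside; z up along its axis.
- canister_upper: Loose upright round steel canister with a flat pale wooden lid fixed on it, second tallest: 114 mm tall overall (the top 14 mm is the lid, 4 mm narrower than the body), body 62 mm in diameter, straight sided, about 320 g. Origin: centre of its underside; z up along its axis.
- canister_lower: Loose upright round steel canister with a flat pale wooden lid fixed on it, third tallest: 88 mm tall overall (the top 14 mm is the lid, 4 mm narrower than the body), body 50 mm in diameter, straight sided, about 200 g. Origin: centre of its underside; z up along its axis.
- canister_short: Loose upright round steel canister with a flat pale wooden lid fixed on it, the shortest: 62 mm tall overall (the top 14 mm is the lid, 4 mm narrower than the body), body 58 mm in diameter, straight sided, about 180 g. Origin: centre of its underside; z up along its axis.
- coaster_1: Fixed round cork coaster, 74 mm in diameter, 4 mm thick, number 1 of four identical ones in a straight row, 84 mm apart, on a fixed white-painted board (500 x 100 x 12 mm); 1 and 4 are the two ends of the row. Origin: centre of its underside, on the board's top, 12 mm above the table, so the coaster's top is 16 mm above the table. Its y axis runs along the row from 1 towards 4.
- coaster_2: Fixed round cork coaster, 74 mm in diameter, 4 mm thick, number 2 of four identical ones in a straight row, 84 mm apart, on a fixed white-painted board (500 x 100 x 12 mm); 1 and 4 are the two ends of the row. Origin: centre of its underside, on the board's top, 12 mm above the table, so the coaster's top is 16 mm above the table. Its y axis runs along the row from 1 towards 4.
- coaster_3: Fixed round cork coaster, 74 mm in diameter, 4 mm thick, number 3 of four identical ones in a straight row, 84 mm apart, on a fixed white-painted board (500 x 100 x 12 mm); 1 and 4 are the two ends of the row. Origin: centre of its underside, on the board's top, 12 mm above the table, so the coaster's top is 16 mm above the table. Its y axis runs along the row from 1 towards 4.
- coaster_4: Fixed round cork coaster, 74 mm in diameter, 4 mm thick, number 4 of four identical ones in a straight row, 84 mm apart, on a fixed white-painted board (500 x 100 x 12 mm); 1 and 4 are the two ends of the row. Origin: centre of its underside, on the board's top, 12 mm above the table, so the coaster's top is 16 mm above the table. Its y axis runs along the row from 1 towards 4.
- end_block: Fixed dark wooden block, 90 mm across the row, 22 mm along it, 80 mm tall, standing on the board beyond one end of the row of coasters, 84 mm from the centre of the end coaster; which end differs from start to start (a small terracotta ramekin, 60 mm wide and 36 mm tall, stands at the other end). Origin: centre of its underside, on the board 12 mm above the table.
- oil_bottle: Loose green glass oil bottle with a cork stopper, 52 mm in diameter, 150 mm tall, standing among the canisters. Not to be handled. Origin: centre of its underside, z up.

How it is judged:
By the outcome, as a careful person would: the job done as asked, in the order asked, and still so for the second after the job is handed in, with the robot touching nothing.
It also fails if it takes over 96 s, if anything falls off the work surface, if the arm or the gripper's body presses on something with over 40 N, if the wrist force passes 120 N, or if a joint passes its speed limit or range.

ROBOT

A 6-joint arm with a two-finger parallel gripper is mounted at the origin on the work surface. World frame = base frame: x ahead of the robot, y to its left, z up, the work surface at z = 0. Lengths are in mm, angles in rad, forces in N, time in s.
With the tool pointing down it reaches from about 400 to 925 mm from the base axis. Payload 12.5 kg.
Tool frame: the origin (TCP) lies midway between the tips of the shut fingers; the grasp point (between the pads) lies 19 mm behind it (env.pinch_z is the z of the grasp point in the tool frame, in mm); z points along the fingers, y is the line along which they close (so a half turn about z gives the same grasp; the last joint's range is limited). The gripper opens to 95 mm and grips with 3 to 60 N. Pads are 20 mm wide; open, the fingers measure 119 mm over their backs; the gripper's body (75 mm by 180 mm) begins 59 mm behind the grasp point.
Start: joints at [1.01, 0.491, 1.559, -0, 1.092, -0.106], TCP at [274.538, 561.494, 214.661] pointing down, gripper open.
Joint ranges: [-3.1, 3.1], [-0.84, 2.19], [0.05, 2.79], [-1.13, 4.28], [0.06, 2.93], [-2.69, 2.69]. Speed limits (rad/s): [2.22, 2.22, 2.79, 3.14, 3.14, 3.14].

INTERFACE

Orientations are given as [roll, pitch, yaw] about the fixed x, y, z axes, in that order (R = Rz(yaw) Ry(pitch) Rx(roll)).
In Python, from cell import env, eyes gives the robot as it stands.
- The arm moves only by the shell command python3 -m inch 'ROWS'. ROWS is JSON, a list of rows, each a list of 3 entries, a list of its own where there are three numbers: the shift along the tool's x, y, z in units of 60 mm (1.0 is 60 mm), then the turn about the tool's z in units of 5 degrees (1.0 is 5 degrees), then the closure, from -1 (fully open) to 1 (shut). In form: [[[tx, ty, tz], turn, claw], ...]. A call has exactly 10 rows; each row shifts and turns the commanded pose from where the row before left it, along the tool's axes as they then stand; what a row does not reach is not made up. A row lasts 1/8 s, in which the tool goes at most 62.5 mm and 10.7 degrees, less where a joint would pass 70% of its speed; a pose out of reach is approached as far as the arm can. A call is refused whole if a number of a shift passes 1 or a number of a turn 1, either way. A call with a gripper value outside its range is refused whole. The fingers move at their own pace and stop on an object; the grip force is fixed at half the most. Time passes only in rows, so rows that do not move let the fingers close, or fill a call up. It gives the time, the measured TCP pose, the force, the opening and the grip force at its end, in the units of the state.
- env.state(): the state, without advancing time (a new reading comes with each control period).
- eyes.read_camera(name): name is "scene" or "top" or "wrist"; returns a dict with "pixels" (400x640x3 uint8, red, green, blue), "fx", "fy", "cx", "cy" (pixels), "extrinsics" (4x4, takes a point from world to camera coordinates). Camera axes: x right, y down, z forward; pixel columns grow to the right and rows downward; lengths in mm; the calibration is good to about 2 mm. A picture is of the moment at which its call begins. There is no depth.
- env.job_done(): hands the job in; it is judged then, once.
Trained networks look in a picture, given as the dict that the camera call returned (one of the last four; its "shot" number tells which), for a name from the list of things; names that differ only in an ending like _2 or _b are one class to them, and where a whole thing is asked for, a point or a joint stands for the part that bears it (a point fixed in the world has none). Each returns a list of dicts, best first, with "score" (0 to 1); they miss things now and then, are a little off and sometimes report something else, mostly with a low value. They report only what shows in the picture. A call takes as long as a camera call.
- eyes.boxes_of(name, picture): "centre" ([row, column] in pixels, amid what is visible of it).
- eyes.cut_out(name, picture): "mask" (400x640 bool, what is visible of it) and "centre" ([row, column] in pixels, amid what is visible of it).
- eyes.spot_point(name, picture): "centre" ([row, column] in pixels: a listed point, or the origin of a listed thing).
The state is a dict: "t": time; "joints": joint angles; "qvel": joint speeds; "tau": joint torques, N m; "eef_pos": TCP position; "tcp_rot": TCP orientation; "ft_force": force on the tool from outside, world axes, zero at the start; "moment": the same for the moment, N m; "opening": opening from 0.0 (shut) to 1.0 (fully open); "grip_force": force on a finger pad.
Only numpy, scipy, OpenCV 4.12 (cv2) and the standard library are available. Lean on these libraries where they do the work, as an engineer would, in place of code of your own. Each camera call takes 0.05 s, during which the arm holds its last target. There are 200 camera calls.

## Working session

There is one attempt and no reset: what is moved stays moved. The work goes in short steps, Python scripts to look and compute and a shell command to move; the robot and the scene stay as the last step left them, time stands still between calls to the robot, and variables do not carry over. Pictures are saved under pics/ and viewed, at most 14 in all, crops included, and the job is handed in when it is done.

```bash
ls; mkdir -p pics; python3 - <<'E'
from cell import env, eyes
import cv2
print(env.state())
for n in ("scene","top"):
    p=eyes.read_camera(n); cv2.imwrite(f"pics/{n}0.png",p["pixels"][:,:,::-1])
    print(n,p["fx"],p["fy"],p["cx"],p["cy"],p["extrinsics"])
    for k in ("canister_tall","canister_upper","canister_lower","canister_short","coaster_1","end_block","oil_bottle"):
        print(k,[(round(d["score"],2),[round(float(c)) for c in d["centre"]]) for d in eyes.spot_point(k,p)][:5])
E
```

```text
pics
{'t': 0.0, 'joints': array([ 1.01040556e+00,  4.91579390e-01,  1.55946742e+00, -2.29788431e-05,
        1.09168348e+00, -1.05613832e-01]), 'qvel': array([-0.00029154, -0.0004516 ,  0.00031773,  0.00049292,  0.00136986,
        0.00124695]), 'tau': array([ 7.96559380e-04, -6.12664962e+01, -2.58180213e+01,  6.92553283e-02,
        4.82687820e-02, -1.20175469e-04]), 'eef_pos': array([274.39811098, 561.26624192, 214.04323774]), 'tcp_rot': array([-3.14045920e+00, -9.96612735e-05,  2.68682626e+00]), 'ft_force': array([0.65715665, 0.3035407 , 0.2857829 ]), 'moment': array([-0.08240229,  0.02870267, -0.01331921]), 'grip_force': 0.0, 'opening': 0.9940758018177785}
scene 397.1966864783611 397.1966864783611 324.65693013324267 199.62348294204622 [[ 8.72705033e-01  4.87937604e-01 -1.74016959e-02 -4.86249252e+02]
 [ 3.71716937e-01 -6.87101517e-01 -6.24273997e-01 -1.64256572e+02]
 [-3.16563490e-01  5.38338555e-01 -7.81011624e-01  1.06487430e+03]
 [ 0.00000000e+00  0.00000000e+00  0.00000000e+00  1.00000000e+00]]
canister_tall [(0.67, [204, 273]), (0.24, [279, 324])]
canister_upper [(0.72, [264
[... 237 characters left out ...]
.77, [151, 315])]
top 472.6429540453871 472.6429540453871 321.68266698922133 201.49337843683094 [[ 1.75929110e-02 -9.99696240e-01  1.72602537e-02 -3.79569821e+00]
 [-9.95287853e-01 -1.91564728e-02 -9.50532487e-02  5.72309809e+02]
 [ 9.53550209e-02 -1.55066575e-02 -9.95322542e-01  1.01253248e+03]
 [ 0.00000000e+00  0.00000000e+00  0.00000000e+00  1.00000000e+00]]
canister_tall [(0.73, [266, 329])]
canister_upper [(0.85, [260, 404]), (0.51, [262, 170])]
canister_lower [(0.97, [254, 476])]
canister_short [(0.9, [262, 173])]
coaster_1 [(0.93, [175, 313]), (0.91, [179, 389]), (0.83, [176, 350]), (0.72, [173, 272])]
end_block [(0.88, [183, 423]), (0.68, [172, 273])]
oil_bottle [(0.69, [268, 247])]
```

View pics/scene0.png

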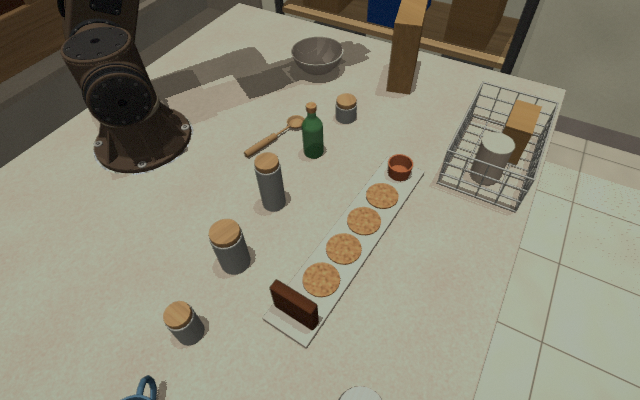

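View pics/top0.png

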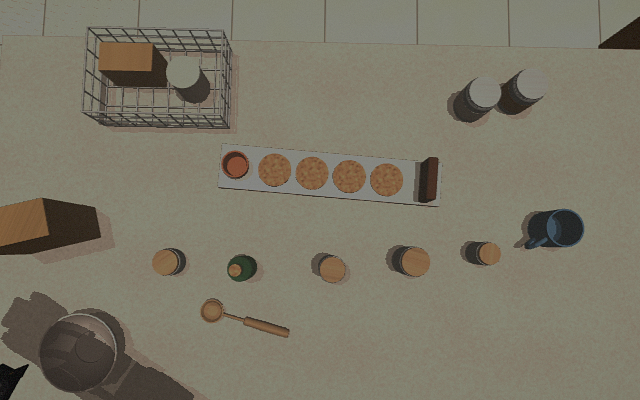

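```bash
cat > h.py <<'E'
import numpy as np, cv2
from cell import env, eyes
def ray(p,uv):
    E=np.array(p["extrinsics"]);R,t=E[:3,:3],E[:3,3]
    d=R.T@np.array([(uv[1]-p["cx"])/p["fx"],(uv[0]-p["cy"])/p["fy"],1]); return -R.T@t,d/np.linalg.norm(d)
def tri(obs):
    A=np.zeros((3,3));b=np.zeros(3)
    for p,uv in obs:
        o,d=ray(p,uv);M=np.eye(3)-np.outer(d,d);A+=M;b+=M@o
    return np.linalg.solve(A,b)
def atz(p,uv,z):
    o,d=ray(p,uv); return o+d*(z-o[2])/d[2]
def proj(p,X):
    E=np.array(p["extrinsics"]);c=E[:3,:3]@np.asarray(X,float)+E[:3,3]
    return np.array([c[1]/c[2]*p["fy"]+p["cy"],c[0]/c[2]*p["fx"]+p["cx"]])
C={"canister_tall":(140,54),"canister_upper":(114,62),"canister_lower":(88,50),"canister_short":(62,58)}
E
python3 - <<'E'
from h import *
np.set_printoptions(precision=1,suppress=True)
s=eyes.read_camera("scene");t=eyes.read_camera("top")
def match(k):
    S=eyes.spot_point(k,s);T=eyes.spot_point(k,t)
    for b in T:
        for a in S:
            if min(a["score"],b["score"])<.45: continue
            X=tri([(s,a["centre"]),(t,b["centre"])])
            r=max(np.linalg.norm(proj(q,X)-c["centre"]) for q,c in((s,a),(t,b)))
            if r<4: print(k,X,"res",round(r,1),"top@z0",atz(t,b["centre"],0)[:2])
for k in list(C)+["coaster_1","end_block","oil_bottle"]: match(k)
E
```

```text
canister_upper [ 449.  -180.9    0.5] res 0.6 top@z0 [ 448.  -181.8]
canister_lower [ 460.7 -344.7    0.8] res 1.9 top@z0 [ 458.5 -347.4]
canister_short [431.6 341.8 -22.9] res 0.4 top@z0 [433.2 335.6]
coaster_1 [643.5 114.3  -7.2] res 1.7 top@z0 [638.9 111.7]
coaster_1 [628.1 -52.9   3. ] res 1.9 top@z0 [631.9 -50.9]
coaster_1 [639.7  33.7   3.6] res 0.9 top@z0 [638.5  32.6]
coaster_1 [ 629.4 -134.1    6.4] res 1.1 top@z0 [ 632.2 -133.8]
end_block [ 619.6 -220.5   -7.7] res 0.5 top@z0 [ 617.8 -219.3]
oil_bottle [430.3 172.6   8.1] res 0.3 top@z0 [430.5 174.1]
```

The scene view has the dark block at px (295,305), beyond the near end of the coasters. The ramekin at (400,167) is at the other end. Canisters stand at (270,180), (230,245), (185,323) and (346,108), with the bottle at (313,132). The top view agrees: block at (428,180), and lids at (333,268), (415,261), (489,253) and (168,261). Next I'll refine positions with silhouette fits in both views.

```bash
cat >> h.py <<'E'
from scipy.optimize import least_squares
def feat(m):
    r,c=np.nonzero(m); return np.array([r.min(),r.max(),c.min(),c.max(),r.mean(),c.mean()],float)
def big(m):
    n,l,st,_=cv2.connectedComponentsWithStats(m.astype(np.uint8)); return l==1+np.argmax(st[1:,4])
def hullfeat(p,x,y,z0,h,d):
    a=np.linspace(0,2*np.pi,48); rings=[(z0,d/2),(z0+h-14,d/2),(z0+h-14,d/2-2),(z0+h,d/2-2)] if h>20 else [(z0,d/2),(z0+h,d/2)]
    pts=np.array([proj(p,(x+r*np.cos(t),y+r*np.sin(t),z)) for z,r in rings for t in a])
    H=cv2.convexHull(pts[:,::-1].astype(np.float32))[:,0]
    M=cv2.moments(H.reshape(-1,1,2)); 
    return np.array([pts[:,0].min(),pts[:,0].max()-1,pts[:,1].min(),pts[:,1].max()-1,M["m01"]/M["m00"]-.5,M["m10"]/M["m00"]-.5])
def fit(obs,x0,h,d,z0=0,free=True):
    f=lambda v:np.concatenate([hullfeat(p,v[0],v[1],z0,v[2] if free else h,d)-feat(m) for p,m in obs])
    r=least_squares(f,list(x0)+([h] if free else []),loss="soft_l1",diff_step=1e-4); return r.x,np.sqrt(np.mean(r.fun**2))
E
python3 - <<'E'
from h import *
np.set_printoptions(precision=1,suppress=True)
s=eyes.read_camera("scene");t=eyes.read_camera("top")
g={"canister_tall":(435,-22),"canister_upper":(449,-181),"canister_lower":(460,-346),"canister_short":(432,338)}
for k,(h,d) in C.items():
    obs=[]
    for p in(s,t):
        L=eyes.cut_out(k,p); e=hullfeat(p,*g[k],0,h,d)[4:]
        L=[q for q in L if np.linalg.norm(np.array(q["centre"])-e)<20]
        print(k,[round(q["score"],2) for q in L],feat(big(L[0]["mask"])) if L else None)
        if L: obs.append((p,big(L[0]["mask"])))
    print("  both",fit(obs,g[k],h,d),[fit([o],g[k],h,d,free=False) for o in obs])
P=[]
for p in(s,t):
    L=[q for q in eyes.cut_out("coaster_1",p) if q["score"]>.4]
    P.append([(q["score"],feat(big(q["mask"]))[4:]+.5) for q in L])
    print([(round(a,2),b,atz(p,b,16)) for a,b in P[-1]])
for a,b in P[0]:
    for c,e in P[1]:
        X=tri([(s,b),(t,e)]); r=np.linalg.norm(proj(s,X)-b)
        if r<3: print("coaster",X,round(r,1))
for p in (s,t):
    print([(round(q["score"],2),q["centre"],atz(p,q["centre"],52)) for q in eyes.cut_out("end_block",p)])
E
```

```text
canister_tall [0.89] [152.  211.  254.  285.  180.9 269.7]
canister_tall [0.81] [256.  282.  319.  344.  268.8 331.1]
  both (array([429.5, -14.3, 135.9]), np.float64(0.7539964792000187)) [(array([432.5, -15.9]), np.float64(0.12105062229401875)), (array([428.4, -14.5]), np.float64(0.8122622130952089))]
canister_upper [0.74] [218.  274.  208.  250.  245.8 229.1]
canister_upper [0.91] [246.  276.  392.  429.  260.7 410.6]
  both (array([ 447.1, -183. ,  111.6]), np.float64(0.3572579004972028)) [(array([ 448.6, -183.6]), np.float64(0.11317915471381768)), (array([ 446.7, -182.8]), np.float64(0.3795760481678947))]
canister_lower [0.92] [301.  345.  163.  204.  322.7 183.3]
canister_lower [0.97] [242.  265.  464.  500.  252.9 482.2]
  both (array([ 465.3, -342.3,   83. ]), np.float64(0.4166036863449954)) [(array([ 467.5, -342.9]), np.float64(0.2941342529196963)), (array([ 464.5, -340.8]), np.float64(0.18209378193718875))]
canister_short [0.8] [ 93.  124.  334.  356.  108.4 345.3]
canister_short [0.92] [249.  275.  152.  185.  261.5 168.6]
  both (array([435. , 333.7,  57.8]), np.float64(0.
[... 352 characters left out ...]
]), array([641.6,  24.3,  16. ])), (0.61, array([196.3, 382.1]), array([647.3, 107.8,  16. ]))]
[(0.75, array([180.1, 386.5]), array([ 624.3, -137.6,   16. ])), (0.7, array([173.3, 312.2]), array([636.3,  28.8,  16. ])), (0.66, array([176.5, 349.4]), array([630.8, -54.6,  16. ])), (0.66, array([170.1, 274.8]), array([641.8, 112.5,  16. ]))]
coaster [ 626.2 -138.5    7.5] 0.4
coaster [632.5 -54.6   9.7] 0.4
coaster [638.6  29.5   7.4] 0.5
coaster [644.2 113.8   7.4] 0.5
[(0.71, [305.8, 295.4], array([ 623.7, -223.7,   52. ])), (0.45, [244.6, 228.9], array([ 440. , -178.3,   52. ]))]
[(0.86, [180.6, 426.7], array([ 619.7, -219.4,   52. ])), (0.62, [269.5, 240.8], array([422.4, 175.4,  52. ]))]
```

```bash
python3 -m inch '[[[-0.4,0,0],1,-1],[[-0.4,0,0],1,-1],[[-0.4,0,0],1,-1],[[-0.4,0,0],1,-1],[[-0.4,0,0],1,-1],[[-0.4,0,0],1,-1],[[-0.4,0,0],1,-1],[[-0.4,0,0],1,-1],[[-0.4,0,0],1,-1],[[-0.4,0,0],1,-1]]'
```

```text
t: 3.55
eef_pos: [428.8, 386.5, 214.7]
tcp_rot: [3.141, -0.0, 1.811]
ft_force: [0.5, 0.3, 0.1]
opening: 0.998
grip_force: 0.0
```

```bash
python3 -m inch '[[[0,0,0],1,-1],[[0,0,0],1,-1],[[0,0,0],0.75,-1],[[-0.44,0.05,0],0,-1],[[-0.44,0.05,0],0,-1],[[0,0,0],0,-1],[[0,0,0],0,-1],[[0,0,0],0,-1],[[0,0,0],0,-1],[[0,0,0],0,-1]]'
cat > look.py <<'E'
from h import *
import sys
np.set_printoptions(precision=1,suppress=True)
k=sys.argv[1];g=[float(v) for v in sys.argv[2:4]];z0=float(sys.argv[4]) if len(sys.argv)>4 else 0
w=eyes.read_camera("wrist");cv2.imwrite(f"pics/w_{k}_{w['shot']}.png",w["pixels"][:,:,::-1])
h,d=C.get(k,(4,74)); st=env.state();print("tcp",st["eef_pos"],st["tcp_rot"][2])
e=hullfeat(w,*g,z0,h,d);print("expect",e)
for q in eyes.cut_out(k,w)[:4]:
    m=big(q["mask"]);f=feat(m);print(round(q["score"],2),f)
    if f[0]>0 and f[1]<399 and f[2]>0 and f[3]<639 and np.linalg.norm(f[4:]-e[4:])<60: print("  fit",fit([(w,m)],g,h,d,z0,False))
E
python3 look.py canister_short 435 333
```

```text
t: 4.8
eef_pos: [434.5, 334.7, 214.6]
tcp_rot: [-3.142, -0.0, 1.575]
ft_force: [0.7, 0.1, 0.4]
opening: 1.0
grip_force: 0.0
tcp [434.5 334.6 214.6] 1.574519366651738
expect [149.3 211.  287.1 342.6 180.5 314.8]
0.86 [152.  212.  287.  342.  182.3 314.1]
  fit (array([434.6, 331. ]), np.float64(0.5602285734219206))
```

```bash
python3 -m inch '[[[-0.04,0,0.7],0,-1],[[0,0,0.7],0,-1],[[0,0,0.7],0,-1],[[0,0,0.7],0,-1],[[0,0,0.6],0,-1],[[0,0,0],0,-1],[[0,0,0],0,1],[[0,0,0],0,1],[[0,0,0],0,1],[[0,0,0],0,1]]'
```

```text
t: 6.15
eef_pos: [434.8, 332.1, 11.3]
tcp_rot: [3.141, -0.001, 1.574]
ft_force: [0.1, 0.2, -0.5]
opening: 0.638
grip_force: 0.0
```

```bash
python3 -m inch '[[[0,0,0],0,1],[[0,0,0],0,1],[[0,0,-0.3],0,1],[[0,0,-0.6],0,1],[[0,0,-0.6],0,1],[[0,0.6,0],0,1],[[0,0.6,0],0,1],[[0,0.7,0],0,1],[[0,0.8,0],0,1],[[0,0.6,0],0,1]]'
```

```text
t: 7.4
eef_pos: [634.0, 332.3, 100.0]
tcp_rot: [-3.141, 0.0, 1.574]
ft_force: [0.6, 0.6, -2.9]
opening: 0.606
grip_force: 30.0
```

```bash
python3 -m inch '[[[-0.3,0,0],0,1],[[-0.6,0,-0.3],0,1],[[-0.6,0.05,-0.6],0,1],[[-0.3,0.1,-0.6],0,1],[[0,0,-0.4],0,1],[[0,0,0],0,1],[[0,0,0],0,1],[[0,0,0],0,1],[[0,0,0],0,1],[[0,0,0],0,1]]'
python3 look.py coaster_1 644.5 110.2 12
```

```text
t: 8.65
eef_pos: [641.9, 224.8, 214.2]
tcp_rot: [-3.141, 0.0, 1.574]
ft_force: [-0.1, 0.3, -1.9]
opening: 0.605
grip_force: 30.0
tcp [641.9 224.8 214.3] 1.5742852371995713
expect [239.2 295.6 286.  346.4 267.5 316.2]
```

```bash
ls pics; cp pics/w_coaster_1_*.png pics/v1.png
```

```text
scene0.png
top0.png
w_canister_short_7.png
w_coaster_1_8.png
```

View pics/v1.png

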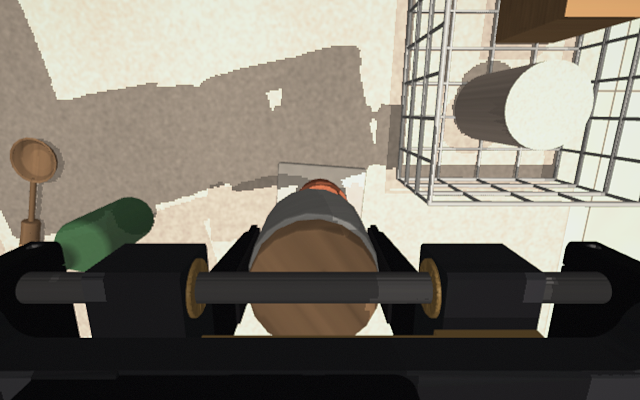

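```bash
python3 -m inch '[[[-0.5,0.04,0],0,1],[[-0.7,0,0],0,1],[[-0.5,0,0.2],0,1],[[-0.21,0,0.5],0,1],[[0,0,0.7],0,1],[[0,0,0.7],0,1],[[0,0,0.6],0,1],[[0,0,0.25],0,1],[[0,0,0.1],0,1],[[0,0,0.03],0,1]]'; python3 - <<'E'
from h import *
np.set_printoptions(precision=1,suppress=True)
s=env.state();print(s["eef_pos"],s["ft_force"])
E
```

```text
t: 10.0
eef_pos: [645.4, 110.2, 30.7]
tcp_rot: [3.14, -0.0, 1.574]
ft_force: [0.0, 0.3, -2.7]
opening: 0.606
grip_force: 30.0
[645.4 110.2  30.7] [ 0.   0.3 -2.7]
```

```bash
python3 -m inch '[[[0,-0.02,0.04],0,1],[[0,0,0.02],0,1],[[0,0,0],0,1],[[0,0,0],0,-1],[[0,0,0],0,-1],[[0,0,0],0,-1],[[0,0,0],0,-1],[[0,0,-0.3],0,-1],[[0,0,-0.6],0,-1],[[0,0,-0.8],0,-1]]'
```

```text
t: 11.25
eef_pos: [643.2, 110.1, 129.8]
tcp_rot: [-3.141, -0.0, 1.574]
ft_force: [-0.2, 0.3, 0.6]
opening: 1.002
grip_force: 0.0
```

```bash
python3 -m inch '[[[-0.3,0,-0.4],0,-1],[[-0.5,0,-0.5],0,-1],[[-0.5,0,-0.5],0,-1],[[-0.5,-0.04,-0.5],0,-1],[[-0.5,-0.04,-0.5],0,-1],[[-0.4,-0.04,-0.4],0,-1],[[-0.2,0,0],0,-1],[[0,0,0],0,-1],[[0,0,0],0,-1],[[0,0,0],0,-1]]'
python3 - <<'E'
from h import *
np.set_printoptions(precision=1,suppress=True)
w=eyes.read_camera("wrist");cv2.imwrite("pics/v2.png",w["pixels"][:,:,::-1]);print(env.state()["eef_pos"])
for q in eyes.cut_out("coaster_1",w):
    f=feat(big(q["mask"]));print(round(q["score"],2),f,atz(w,f[4:]+.5,16))
q=eyes.cut_out("canister_short",w)[0];m=big(q["mask"]);print(q["score"],feat(m),fit([(w,m)],(644,110),62,58,16,False))
E
```

```text
t: 12.5
eef_pos: [636.9, -63.1, 295.5]
tcp_rot: [-3.14, -0.0, 1.575]
ft_force: [-0.4, 0.2, -0.3]
opening: 1.005
grip_force: 0.0
[636.9 -63.2 295.6]
0.92 [ 63.  124.  286.  343.   93.9 314.3] [636.5  27.3  16. ]
0.89 [  8.   55.  290.  349.   38.5 316.9] [639.4  92.7  16. ]
0.84 [193.  243.  279.  330.  218.3 305. ] [ 624.1 -140.6   16. ]
0.71 [132.  186.  283.  336.  158.9 309.4] [630.3 -56.6  16. ]
0.74 [  0.   48.  295.  347.   21.5 320.6] (array([643.2, 101.5]), np.float64(5.568255141308693))
```

View pics/v2.png

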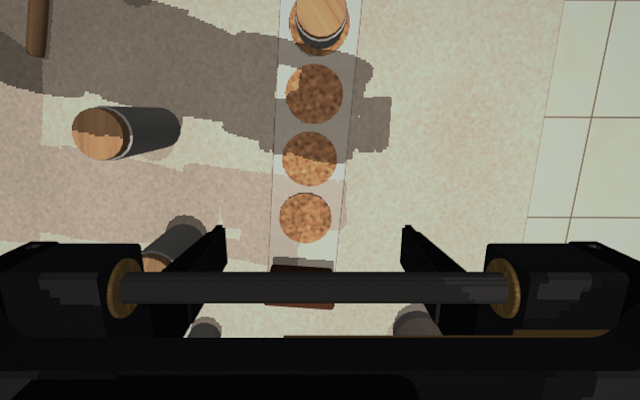

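Picture: the coasters show at px rows 94, 159 and 218 in columns 305–314. The short canister sits centred on the fourth coaster at about (320,25). The wrist and top views agree on the coaster positions. Next is canister_lower.

```bash
python3 -m inch '[[[-0.4,-0.2,0.1],0,-1],[[-0.7,-0.4,0.1],0,-1],[[-0.7,-0.4,0.1],0,-1],[[-0.7,-0.4,0.1],0,-1],[[-0.7,-0.5,0.1],0,-1],[[-0.7,-0.5,0.1],0,-1],[[-0.5,-0.35,0.2],0,-1],[[-0.2,-0.12,0.1],0,-1],[[0,0,0],0,-1],[[0,0,0],0,-1]]'
python3 look.py canister_lower 465 -341.5
```

```text
t: 13.9
eef_pos: [466.5, -339.7, 242.5]
tcp_rot: [3.141, 0.0, 1.575]
ft_force: [-0.7, -0.7, 0.9]
opening: 0.998
grip_force: 0.0
tcp [ 466.5 -339.6  242.6] 1.5754543293941916
expect [150.1 206.8 289.1 336.5 179.  312.8]
0.71 [153.  208.  288.  334.  181.  310.9]
  fit (array([ 463. , -343.7]), np.float64(0.6855137910268392))
```

```bash
python3 -m inch '[[[-0.05,-0.045,0.3],0,-1],[[0,0,0.7],0,-1],[[0,0,0.8],0,-1],[[0,0,0.8],0,-1],[[0,0,0.6],0,-1],[[0,0,0.24],0,-1],[[0,0,0],0,1],[[0,0,0],0,1],[[0,0,0],0,1],[[0,0,0],0,1]]'
```

```text
t: 15.25
eef_pos: [463.2, -343.7, 36.6]
tcp_rot: [3.141, 0.001, 1.574]
ft_force: [0.3, 0.7, -0.4]
opening: 0.634
grip_force: 0.0
```

```bash
python3 -m inch '[[[0,0,0],0,1],[[0,0,0],0,1],[[0,0,0],0,1],[[0,0,0],0,1],[[0,0,-0.3],0,1],[[0,0,-0.6],0,1],[[0,0,-0.8],0,1],[[0,0,-0.8],0,1],[[0,0,-0.5],0,1],[[0,0,0],0,1]]'
```

```text
t: 16.5
eef_pos: [463.4, -343.8, 218.4]
tcp_rot: [3.138, 0.003, 1.574]
ft_force: [0.2, 0.6, -2.6]
opening: 0.522
grip_force: 30.0
```

```bash
python3 -m inch '[[[0.3,0.2,0],0,1],[[0.7,0.4,0],0,1],[[0.7,0.4,0],0,1],[[0.7,0.4,0],0,1],[[0.7,0.4,0],0,1],[[0.7,0.4,0],0,1],[[0.7,0.4,0],0,1],[[0.7,0.28,0],0,1],[[0.7,0,0],0,1],[[0.28,0,0],0,1]]'
```

```text
t: 17.75
eef_pos: [633.8, 31.0, 214.0]
tcp_rot: [-3.139, -0.001, 1.577]
ft_force: [0.4, -0.4, -1.7]
opening: 0.521
grip_force: 30.0
```

```bash
python3 -m inch '[[[-0.05,0.02,0],0,1],[[0,0,0.3],0,1],[[0,0,0.6],0,1],[[0,0,0.7],0,1],[[0,0,0.6],0,1],[[0,0,0.3],0,1],[[0,0,0.06],0,1],[[0,0,0],0,1],[[0,0,0],0,1],[[0,0,0],0,1]]'
```

```text
t: 19.0
eef_pos: [636.1, 24.9, 63.2]
tcp_rot: [3.14, 0.0, 1.574]
ft_force: [-0.4, 0.0, -1.7]
opening: 0.517
grip_force: 30.0
```

```bash
python3 -m inch '[[[0.03,0.005,0.1],0,1],[[0,0,0.065],0,1],[[0,0,0],0,1],[[0,0,0],0,1],[[0,0,0],0,-1],[[0,0,0],0,-1],[[0,0,0],0,-1],[[0,0,0],0,-1],[[0,0,-0.3],0,-1],[[0,0,-0.6],0,-1]]'
python3 -m inch '[[[-0.3,0,-0.7],0,-1],[[-0.6,-0.2,-0.7],0,-1],[[-0.6,-0.4,-0.4],0,-1],[[-0.6,-0.6,0],0,-1],[[-0.6,-0.6,0],0,-1],[[-0.5,-0.6,0],0,-1],[[-0.3,-0.5,0],0,-1],[[0,-0.15,0],0,-1],[[0,0,0],0,-1],[[0,0,0],0,-1]]'
python3 look.py canister_upper 447.5 -183
```

```text
t: 20.25
eef_pos: [635.6, 26.7, 106.9]
tcp_rot: [-3.14, -0.0, 1.574]
ft_force: [-0.3, 1.2, 0.3]
opening: 0.992
grip_force: 0.0
t: 21.5
eef_pos: [454.6, -183.5, 214.6]
tcp_rot: [3.141, 0.0, 1.575]
ft_force: [-0.7, -0.3, -0.4]
opening: 1.001
grip_force: 0.0
tcp [ 454.6 -183.5  214.4] 1.575157408744855
expect [145.5 228.5 271.4 341.3 188.4 306.6]
0.93 [147.  229.  270.  338.  189.3 303.8]
  fit (array([ 445.2, -183.9]), np.float64(0.6515506853116443))
```

```bash
python3 -m inch '[[[0,-0.147,0],0,-1],[[0,0,0.3],0,-1],[[0,0,0.6],0,-1],[[0,0,0.7],0,-1],[[0,0,0.6],0,-1],[[0,0,0.34],0,-1],[[0,0,0.1],0,-1],[[0,0,0],0,1],[[0,0,0],0,1],[[0,0,0],0,1]]'
python3 -m inch '[[[0,0,0],0,1],[[0,0,0],0,1],[[0,0,0],0,1],[[0,0,-0.3],0,1],[[0,0,-0.6],0,1],[[0,0,-0.8],0,1],[[0,0,-0.5],0,1],[[0,0,0],0,1],[[0,0,0],0,1],[[0,0,0],0,1]]'
```

```text
t: 22.85
eef_pos: [445.2, -184.1, 56.6]
tcp_rot: [3.14, 0.001, 1.574]
ft_force: [0.2, 0.4, -0.3]
opening: 0.744
grip_force: 0.0
t: 24.1
eef_pos: [444.4, -183.7, 186.5]
tcp_rot: [-3.139, -0.001, 1.574]
ft_force: [-0.3, 0.1, -3.0]
opening: 0.65
grip_force: 30.0
```

```bash
python3 -m inch '[[[0.2,0.3,0],0,1],[[0.4,0.6,0],0,1],[[0.5,0.7,0],0,1],[[0.5,0.7,0],0,1],[[0.4,0.55,0],0,1],[[0.12,0.25,0],0,1],[[0,0,0],0,1],[[0,0,0.4],0,1],[[0,0,0.7],0,1],[[0,0,0.5],0,1]]'
```

```text
t: 25.35
eef_pos: [628.9, -57.2, 90.3]
tcp_rot: [-3.14, -0.0, 1.573]
ft_force: [0.7, -0.4, -2.9]
opening: 0.649
grip_force: 30.0
```

```bash
python3 -m inch '[[[0,0,0.1],0,1],[[0,0,0],0,1],[[0,0,0],0,1],[[0,0,0],0,1],[[0,0,0],0,1],[[0,0,0],0,1],[[0,0,0],0,1],[[0,0,0],0,1],[[0,0,0],0,1],[[0,0,0],0,1]]'
```

```text
t: 26.6
eef_pos: [630.5, -56.1, 85.9]
tcp_rot: [-3.142, -0.0, 1.574]
ft_force: [-0.0, 0.6, -4.2]
opening: 0.649
grip_force: 30.0
```

```bash
python3 -m inch '[[[0,0,0.15],0,1],[[0,0,0.065],0,1],[[0,0,0],0,1],[[0,0,0],0,1],[[0,0,0],0,-1],[[0,0,0],0,-1],[[0,0,0],0,-1],[[0,0,0],0,-1],[[0,0,-0.3],0,-1],[[0,0,-0.6],0,-1]]'
python3 -m inch '[[[0,0,-0.7],0,-1],[[0,-0.2,-0.7],0,-1],[[0.1,-0.5,-0.5],0,-1],[[0.2,-0.6,-0.2],0,-1],[[0.2,-0.6,0],0,-1],[[0.17,-0.6,0],0,-1],[[0,-0.5,0],0,-1],[[0,-0.33,0],0,-1],[[0,0,0],0,-1],[[0,0,0],0,-1]]'
python3 look.py canister_tall 429 -14.5
```

```text
t: 27.85
eef_pos: [630.1, -56.1, 127.6]
tcp_rot: [-3.14, -0.0, 1.574]
ft_force: [-0.2, -0.2, 0.6]
opening: 0.997
grip_force: 0.0
t: 29.1
eef_pos: [431.3, -16.7, 253.8]
tcp_rot: [3.14, 0.0, 1.574]
ft_force: [0.9, -1.0, -0.4]
opening: 0.999
grip_force: 0.0
tcp [431.4 -16.7 253.5] 1.5740713941774394
expect [144.2 217.4 282.6 340.8 182.2 311.8]
0.66 [147.  218.  282.  339.  183.8 310.8]
  fit (array([428. , -16.1]), np.float64(0.8371085465477377))
```

```bash
python3 -m inch '[[[0.015,-0.05,0.2],0,-1],[[0,0,0.6],0,-1],[[0,0,0.7],0,-1],[[0,0,0.7],0,-1],[[0,0,0.5],0,-1],[[0,0,0.18],0,-1],[[0,0,0],0,-1],[[0,0,0],0,1],[[0,0,0],0,1],[[0,0,0],0,1]]'
python3 -m inch '[[[0,0,0],0,1],[[0,0,0],0,1],[[0,0,0],0,1],[[0,0,0],0,1],[[0,0,-0.3],0,1],[[0,0,-0.6],0,1],[[0,0,-0.8],0,1],[[0,0,-0.6],0,1],[[0,0,-0.2],0,1],[[0,0,0],0,1]]'
```

```text
t: 30.45
eef_pos: [427.8, -15.8, 80.8]
tcp_rot: [3.14, 0.0, 1.574]
ft_force: [0.1, 0.4, 0.6]
opening: 0.743
grip_force: 0.0
t: 31.7
eef_pos: [427.3, -15.7, 229.7]
tcp_rot: [-3.141, -0.0, 1.574]
ft_force: [-0.5, 0.4, -3.6]
opening: 0.564
grip_force: 29.9
```

```bash
python3 -m inch '[[[-0.4,0.2,0],0,1],[[-0.6,0.4,0],0,1],[[-0.6,0.6,0],0,1],[[-0.38,0.7,0],0,1],[[-0.1,0.7,0],0,1],[[0,0.5,0],0,1],[[0,0.18,0],0,1],[[0,0,0],0,1],[[0,0,0],0,1],[[0,0,0],0,1]]'
```

```text
t: 32.95
eef_pos: [624.1, -139.8, 230.5]
tcp_rot: [3.141, -0.0, 1.574]
ft_force: [0.4, 0.2, -3.7]
opening: 0.563
grip_force: 29.9
```

```bash
python3 -m inch '[[[0,0,0.2],0,1],[[0,0,0.4],0,1],[[0,0,0.6],0,1],[[0,0,0.5],0,1],[[0,0,0.3],0,1],[[0,0,0.05],0,1],[[0,0,0],0,1],[[0,0,0],0,1],[[0,0,0],0,1],[[0,0,0],0,1]]'
```

```text
t: 34.2
eef_pos: [624.9, -139.9, 107.6]
tcp_rot: [3.141, 0.0, 1.574]
ft_force: [0.3, 0.1, -3.7]
opening: 0.563
grip_force: 29.9
```

```bash
python3 -m inch '[[[0,0,0.12],0,1],[[0,0,0.05],0,1],[[0,0,0],0,1],[[0,0,0],0,1],[[0,0,0],0,-1],[[0,0,0],0,-1],[[0,0,0],0,-1],[[0,0,0],0,-1],[[0,0,-0.3],0,-1],[[0,0,-0.6],0,-1]]'
python3 -m inch '[[[0,0,-0.7],0,-1],[[0,0,-0.8],0,-1],[[-0.2,0,-0.8],0,-1],[[-0.5,-0.3,-0.6],0,-1],[[-0.6,-0.5,-0.3],0,-1],[[-0.6,-0.5,0],0,-1],[[-0.3,-0.5,0],0,-1],[[0,-0.5,0],0,-1],[[0,-0.4,0],0,-1],[[0,0,0],0,-1]]'
python3 - <<'E'
from h import *
np.set_printoptions(precision=1,suppress=True)
s=eyes.read_camera("scene");t=eyes.read_camera("top")
cv2.imwrite("pics/s9.png",s["pixels"][:,:,::-1]);cv2.imwrite("pics/t9.png",cv2.resize(t["pixels"][100:300,120:520,::-1],(800,400)))
g={"canister_tall":(624.3,-140),"canister_upper":(630.4,-56.4),"canister_lower":(636.4,27.2),"canister_short":(642.6,111)}
for k,(h,d) in C.items():
    for p in(s,t):
        e=hullfeat(p,*g[k],16,h,d)[4:]
        L=[q for q in eyes.cut_out(k,p) if np.linalg.norm(np.array(q["centre"])-e)<15]
        if L: m=big(L[0]["mask"]); print(k,p["shot"],round(L[0]["score"],2),fit([(p,m)],g[k],h,d,16,False))
E
```

```text
t: 35.45
eef_pos: [624.4, -139.7, 151.6]
tcp_rot: [-3.14, -0.001, 1.574]
ft_force: [0.2, 0.1, 0.3]
opening: 0.996
grip_force: 0.0
t: 36.7
eef_pos: [462.2, -272.4, 344.7]
tcp_rot: [3.14, 0.001, 1.573]
ft_force: [0.4, 0.8, 1.0]
opening: 0.999
grip_force: 0.0
canister_tall 13 0.92 (array([ 628.4, -139.6]), np.float64(0.5559704681937732))
canister_tall 14 0.88 (array([ 625.5, -137.8]), np.float64(0.3657142339004271))
canister_upper 13 0.55 (array([633.3, -52.5]), np.float64(0.804418414381415))
canister_upper 14 0.89 (array([630.5, -54.4]), np.float64(0.2893725310613231))
canister_lower 13 0.62 (array([641. ,  30.2]), np.float64(1.1521807820660699))
canister_lower 14 0.7 (array([636.1,  29. ]), np.float64(0.2337645683745315))
canister_short 13 0.77 (array([647.8, 112.9]), np.float64(0.4995770856331248))
canister_short 14 0.96 (array([644.4, 111. ]), np.float64(0.3568876179214637))
```

View pics/s9.png

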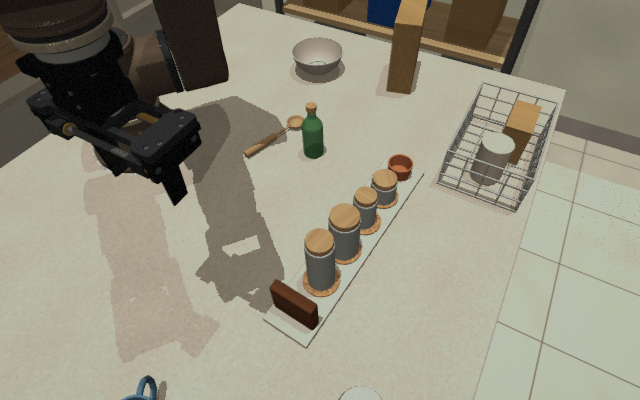

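View pics/t9.png

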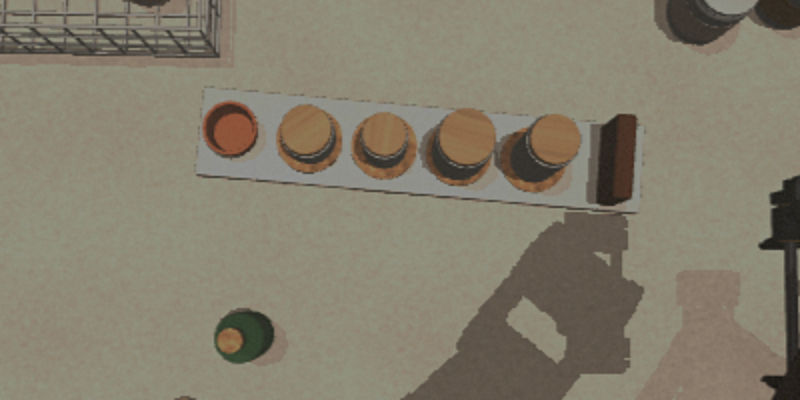

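The scene view shows all four canisters upright on the coasters at px (321,262), (345,234), (366,210) and (384,188), stepping down away from the dark block. The bottle is still at (313,132). In the top view, each canister is within about 3 mm of its coaster's centre. The gripper is clear, so I'm handing in.

```bash
python3 -c "
from cell import env
print(env.job_done())"
```

```text
the job is handed in; nothing more can be done
None
```

I handed the job in at about 37 s: the four canisters stand upright on their coasters, tallest next to the dark end block down to the shortest at the far end, each within about 3 mm of centre in the top view, and the oil bottle wasn't touched.

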